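# Shim the rocking tube mixer

### The arm

A 6-joint arm with a two-finger parallel gripper is mounted at the origin on the work surface. World frame = base frame: x ahead of the robot, y to its left, z up, the work surface at z = 0. Lengths are in m, angles in rad, forces in N, time in s.
With the tool pointing down it reaches from about 0.375 to 0.975 m from the base axis. Payload 3.8 kg.
Tool frame: the origin (TCP) lies midway between the tips of the shut fingers; the grasp point (between the pads) lies 19 mm behind it; z points along the fingers, y is the line along which they close (so a half turn about z gives the same grasp; the last joint's range is limited). The gripper opens to 85 mm and grips with 20 to 120 N. Pads are 22 mm wide; open, the fingers measure 114 mm over their backs; the gripper's body (76 mm by 85 mm) begins 54 mm behind the grasp point. The pads swing forward as they close: fully open they stand 13 mm farther back than shut.
Start: joints at [-1.189, 0.264, 1.604, -0, 1.274, -0.037], TCP at [0.274, -0.617, 0.231] pointing down, gripper open.
Joint ranges: [-2.63, 2.63], [-0.94, 2.18], [0.31, 2.57], [-1.31, 4.45], [0, 2.66], [-2.55, 2.55]. Speed limits (rad/s): [2.57, 2.57, 3.14, 3.14, 3.14, 3.14].

### API

Orientations are given as a rotation vector (axis times angle).
In Python, from workcell import sensors, viewer, job gives the robot as it stands.
- The arm moves only by the shell command python3 -m inch 'ROWS' [FORCE]. ROWS is JSON, one flat list of numbers, 7 for each row, row after row: the shift along the tool's x, y, z in mm, then the turn, a rotation vector about the tool's x, y, z in degrees, then the finger opening in mm, from 0 to 85.4. A call has exactly 8 rows; each row shifts and turns the commanded pose from where the row before left it, along the tool's axes as they then stand; what a row does not reach is not made up. A row lasts 1/10 s, in which the tool goes at most 50 mm and 8.59 degrees, less where a joint would pass 70% of its speed; a pose out of reach is approached as far as the arm can. A call is refused whole if a number of a shift passes 50 or a number of a turn 8.59, either way. A call with a gripper value outside its range is refused whole. The fingers move at their own pace and stop on an object; FORCE is the grip in N (left out, the last holds). Time passes only in rows, so rows that do not move let the fingers close, or fill a call up. It gives the time, the measured TCP pose, the force, the opening and the grip force at its end, in the units of the state.
- sensors.read_state(): the state, without advancing time (a new reading comes with each control period).
- viewer.read_camera(name): name is "side" or "top"; returns the picture (480x640x3 uint8, red, green, blue); there is no depth.
- viewer.camera_params(name): a dict with "K" (3x3 intrinsics, pixels), "k1" (the pictures are not rectified: a ray, as slopes to the right and down, at radius r is drawn at 1 + k1 r^2 times it, then the intrinsics apply), "world_to_cam" (4x4, takes a point from world to camera coordinates). Camera axes: x right, y down, z forward; pixel columns grow to the right and rows downward; lengths in m; the calibration is good to about 2 mm. A picture is of the moment at which its call begins. camera_params takes no time and is no camera call.
- job.finish_job(): hands the job in; it is judged then, once.
The state is a dict: "time": time; "q": joint angles; "joint_vel": joint speeds; "joint_torque": joint torques, N m; "tool_pos": TCP position; "tcp_rot": TCP orientation; "wrist_force": force on the tool from outside, world axes, zero at the start; "torque": the same for the moment, N m; "width": opening from 0.0 (shut) to 1.0 (fully open); "grip_force": force on a finger pad.
Only numpy, scipy, OpenCV 4.12 (cv2) and the standard library are available. Lean on these libraries where they do the work, as an engineer would, in place of code of your own. Each camera call takes 0.05 s, during which the arm holds its last target. There are 200 camera calls.

### The job

The tube roller mixer rocks because one of its four feet has lost its rubber pad. Push the loose wooden wedge along the table, thin end first, in under that short foot until it is snug and the rocking is gone, then press down with the fingers on the top corner of the mixer right above that foot to check that it stays level, and draw back. Only push the wedge, never lift it; do not shove the mixer from its place, and leave the other things where they are.

Things in the scene. Friction and masses are not known exactly. Their poses are not given: they have to be found in the camera images.
- mixer: White tube roller mixer, a loose box on four feet, 220 (its x) x 200 (its y) x 86 mm to the flat deck, about 1.5 kg; rollers and tubes on its -y part (to 130 mm high), a flat grey panel 62 mm wide along its +y edge, knob near its -x end. Origin mid footprint on the table, z up. Feet at x = +-88, y = +-78 mm, housing 26 mm above the table. Three feet stand on it; that at (+88, +78) does not.
- short_foot (a point): Centre of the flat round underside (20 mm across) of the short, bare steel foot; 10 mm above the table while the mixer stands level on its other three feet. 2 to 3 N down on the corner above it tips the mixer by almost 5 degrees, until this foot hits the table.
- corner (a point): The point to press: on the flat deck of the mixer, straight above the short foot, 22 mm in from the two outer edges of that corner, 86 mm above the table. 5 N or more for half a second is a proper check.
- wedge: Loose plain wooden wedge like a door stop, 130 mm long (its x), 55 wide (y), 0.15 kg, lying flat. Origin: centre of its underside, z up. +x end: thin nose (2 mm); -x end: upright flat heel (24 mm high); even slope between. It starts beside the mixer's +y side, nose roughly towards the short foot, askew. The foot just touches the slope when its centre is 28 mm from the origin towards the nose.
- wedge_heel (a point): Middle of the wedge's flat heel face, the place to push, 12 mm above the table. The wedge slides at about 1 N; the push stiffens by some 5 N once the foot bears on the slope. Beyond that, each 10 mm of push raises the foot by 1.7 mm and tilts the mixer.
- pot: Bystander: small sample pot with white lid, 42 mm across, 55 mm high, standing near the wedge. Origin at its base.
- loose_tube: Bystander: capped sample tube, 93 mm long (along its x), 17 mm thick, lying near the wedge. Origin under its middle.
- swab: Bystander: swab tube with red cap, 155 mm long (along its x), 16 mm thick, lying on the table. Origin under its middle.
- marker: Bystander: marker pen, 145 mm long (along its x), 12 mm thick, lying on the table. Origin under its middle.
- glove_box: Bystander: cardboard glove box, 120 x 220 x 75 mm. Origin at the centre of its underside.
Not all that is in view belongs to the job. What is meant by the wedge is not turquoise or yellow, and is the smaller of those in its own colour.

How it is judged:
On the way, in this order (a step that is already met when the one before it is completed fails the run):
1. the wedge lies under the short foot, pushed in until snug, with the mixer level (x of short_foot in the frame of wedge between -0.02 and 0.038 m and y of short_foot in the frame of wedge between -0.024 and 0.024 m and angle between mixer's own z axis and vertical below 0.0157 rad), for 0.2 s.
2. the fingers press down on the top corner above the short foot and the mixer stays level (all of step 1 and contact force between the fingers and mixer above 4 N and horizontal distance between the grasp point and corner below 0.06 m and height (world z) of the grasp point above 0.085 m), for 0.3 s.
At the end, for the whole second after the job is handed in: Wedge flat on the table, short foot over its slope (centre at most 38 mm from the wedge's origin towards the nose, within 24 mm of its middle line); mixer level within 0.9 degrees, also while the corner was pressed with over 4 N, and within 30 mm of its start; all at rest (all of step 1 and angle between wedge's own z axis and vertical below 0.05 rad and height (world z) of wedge below 0.004 m and linear speed of each of mixer, wedge below 0.01 m/s and distance of mixer from where it was at the start of the episode below 0.03 m); the robot touches nothing.
It fails at once if the wedge is lifted or tipped up (height (world z) of wedge above 0.015 m or angle between wedge's own z axis and vertical above 0.26 rad).
It fails at once if the mixer is shoved over 30 mm from its place, lifted or tipped over 8 degrees (distance of mixer from where it was at the start of the episode above 0.03 m or angle between mixer's own z axis and vertical above 0.14 rad or height (world z) of mixer above 0.015 m).
It fails at once if a bystander is moved over 30 mm (distance of any of pot, loose_tube, swab, marker, glove_box from where it was at the start of the episode above 0.03 m).
It also fails if it takes over 48 s, if anything falls off the work surface, if the arm or the gripper's body presses on something with over 40 N, if the wrist force passes 120 N, or if a joint passes its speed limit or range.

## Working session

There is one attempt and no reset: what is moved stays moved. The work goes in short steps, Python scripts to look and compute and a shell command to move; the robot and the scene stay as the last step left them, time stands still between calls to the robot, and variables do not carry over. Pictures are saved under pics/ and viewed, at most 10 in all, crops included, and the job is handed in when it is done.

```bash
mkdir -p pics; ls; python3 - <<'E'
from workcell import sensors, viewer
import cv2
for n in("top","side"):
    cv2.imwrite(f"pics/{n}0.png",viewer.read_camera(n)[:,:,::-1])
    p=viewer.camera_params(n);print(n,p)
print(sensors.read_state())
E
```

```text
pics
top {'K': array([[479.1350742 ,   0.        , 319.24871387],
       [  0.        , 479.1350742 , 237.66913526],
       [  0.        ,   0.        ,   1.        ]]), 'k1': -0.012369411534929051, 'world_to_cam': array([[-2.62092449e-02, -9.99654963e-01, -1.74090672e-03,
        -6.16390627e-04],
       [-9.82122295e-01,  2.60742366e-02, -1.86429428e-01,
         5.06749823e-01],
       [ 1.86410496e-01, -3.17639124e-03, -9.82466812e-01,
         1.36945446e+00],
       [ 0.00000000e+00,  0.00000000e+00,  0.00000000e+00,
         1.00000000e+00]])}
side {'K': array([[515.09090363,   0.        , 321.70359134],
       [  0.        , 515.09090363, 233.69337396],
       [  0.        ,   0.        ,   1.        ]]), 'k1': -0.058964541722112934, 'world_to_cam': array([[-0.98916103, -0.14520753,  0.02179972,  0.45408623],
       [-0.11025302,  0.63644063, -0.76340526,  0.12168538],
       [ 0.09697797, -0.75753422, -0.64555184,  1.17331017],
       [ 0.        ,  0.        ,  0.        ,  1.        ]])}
{'time': 0.1, 'q': array([-1.18888814e+00,  2.64707422e-01,  1.60525027e+00,  1.75346374e-07,
        1.27370954e+00, -3.68705104e-02]), 'joint_vel': array([ 0.00052077, -0.00259227, -0.00332764, -0.00086275,  0.00062882,
       -0.00022906]), 'joint_torque': array([ 5.86460264e-04, -5.16706824e+01, -3.68590450e+01, -5.54731480e-05,
        6.27710469e-03, -1.32387635e-05]), 'tool_pos': array([ 0.27425225, -0.61604173,  0.23005965]), 'tcp_rot': array([-3.07097488e+00, -6.52594769e-01,  5.58784646e-04]), 'wrist_force': array([-0.09556989, -0.60191177, -0.14163051]), 'torque': array([-0.00472386,  0.01460047, -0.02422866]), 'grip_force': 0.0, 'width': 0.9991973946892634}
```

View pics/top0.png

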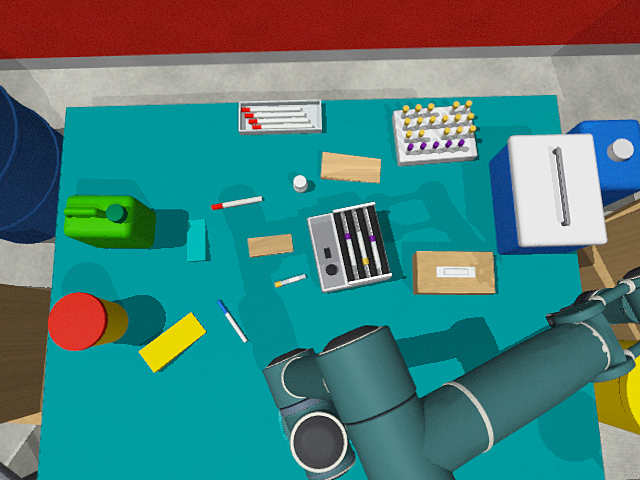

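View pics/side0.png

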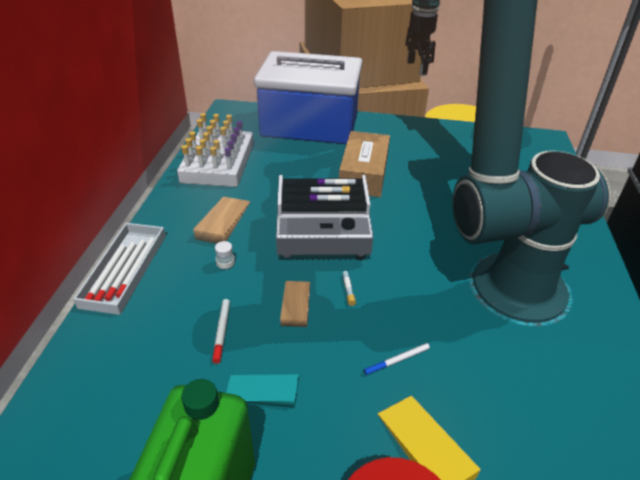

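The top view shows two wood-coloured wedges, at (270,245) and (350,167), plus a turquoise one at (197,240) and a yellow one at (172,342). The smaller wooden one at (270,245) fits, and it lies beside the mixer's panel (+y) side. The mixer is at (348,247), with its short-foot corner at upper left, about (315,222). I'll confirm this in an enlarged crop.

```bash
python3 - <<'E'
import cv2,numpy as np
t=cv2.imread("pics/top0.png");s=cv2.imread("pics/side0.png")
a=cv2.resize(t[170:300,235:400],None,fx=4.8,fy=4.8,interpolation=cv2.INTER_CUBIC)[:,:792]
cv2.imwrite("pics/ct.png",a[:600])
b=cv2.resize(s[170:335,200:400],None,fx=3.6,fy=3.6,interpolation=cv2.INTER_CUBIC)
cv2.imwrite("pics/cs.png",b)
E
```

```text
(no output)
```

View pics/ct.png

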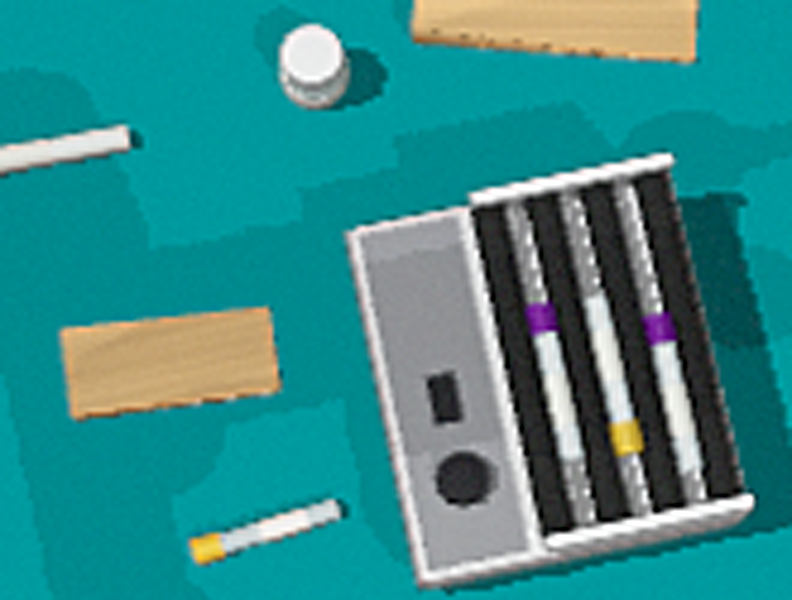

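View pics/cs.png

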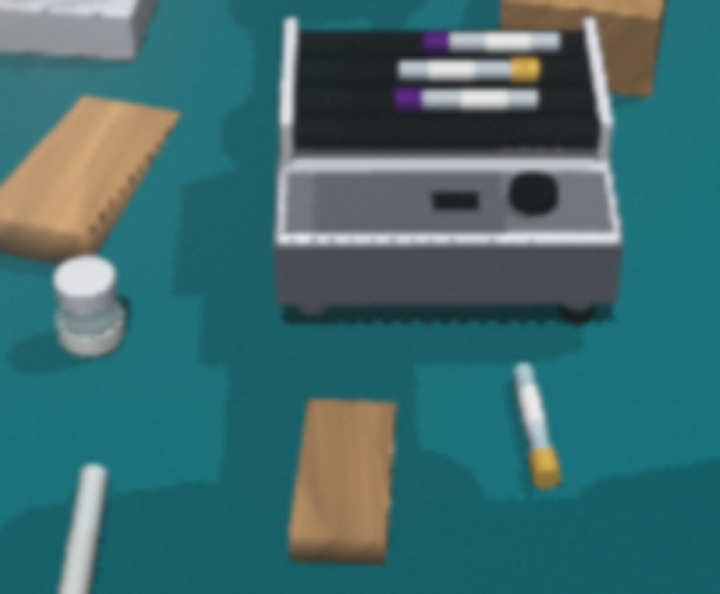

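The crop confirms the small plain wooden wedge. Its heel is at left in the top view at (248,248), and its thin nose is at right at (292,242), facing the mixer. The mixer's +x+y corner is at top (308,218) and side (277,236). I'll fit both poses from the two views.

```bash
cat > h.py <<'E'
import numpy as np,cv2
from workcell import viewer
from scipy.optimize import least_squares
P={n:viewer.camera_params(n) for n in("top","side")}
def proj(n,X):
    p=P[n];X=np.atleast_2d(X);c=X@p["world_to_cam"][:3,:3].T+p["world_to_cam"][:3,3]
    s=c[:,:2]/c[:,2:];s=s*(1+p["k1"]*(s**2).sum(1,keepdims=True))
    return s@p["K"][:2,:2].T+p["K"][:2,2]
def tf(v,L):
    c,s=np.cos(v[2]),np.sin(v[2]);L=np.atleast_2d(L).astype(float)
    return np.c_[v[0]+c*L[:,0]-s*L[:,1],v[1]+s*L[:,0]+c*L[:,1],L[:,2]]
def fit(obs,v0):
    f=lambda v:np.concatenate([(proj(n,tf(v,l))-u).ravel() for n,l,u in obs])
    r=least_squares(f,v0,loss="soft_l1");return r.x,f(r.x).round(1)
def tri(ut,us):
    return least_squares(lambda X:np.r_[proj("top",X)[0]-ut,proj("side",X)[0]-us],[.5,0,.05]).x
T=lambda u:np.array(u)/4.8+[235,170]
S=lambda u:np.array(u)/3.6+[200,170]
E
python3 - <<'E'
from h import *
w=np.array
wl=w([[-.065,-.0275,.024],[-.065,.0275,.024],[.065,.0275,.002],[.065,-.0275,.002]])
# +x-> towards -y world: wedge y+ is world +x
v,r=fit([("top",wl,T([[72,418],[62,328],[269,308],[281,388]])),
 ("side",wl,S([[385,551],[290,547],[308,400],[396,402]]))],[.5,.15,-1.5]);print("wedge",v,r)
m=w([[.11,.1,.086],[-.11,.1,.086]])
M,r=fit([("top",m,T([[349,231],[420,584]])),("side",m,S([[277,238],[620,240]]))],[.5,-.05,0]);print("mixer",M,r)
for a,b in[((349,231),(277,238)),((420,584),(620,240)),((72,418),(385,551)),((62,328),(290,547)),((269,308),(308,400)),((281,388),(396,402))]:print(tri(T(a),S(b)).round(4))
print("foot",tf(M,[[.088,.078,.01]]),"heel",tf(v,[[-.065,0,.012]]))
print("pot",tri(T([314,52]),S([86,276])),"tube",tri(T([195,550]),S([545,478])),tri(T([340,508]),S([524,370])))
print("overlay check"); t=cv2.imread("pics/top0.png");s=cv2.imread("pics/side0.png")
E
```

```text
wedge [ 0.49548804  0.13435666 -1.44936756] [-0.4 -0.9 -0.6 -0.1 -0.4 -0.7 -0.5  0.2  0.6 -3.   0.2 -2.8  0.3  0.3
  0.1  0.5]
mixer [ 0.46928252 -0.09891861  0.16814622] [-0.  -1.1 -0.1  0.1 -0.4  0.1  1.7 -0.2]
[0.5592 0.0181 0.0863]
[ 0.3466 -0.0191  0.0842]
[0.4607 0.1956 0.0143]
[0.5159 0.2019 0.0147]
[0.5305 0.0719 0.0013]
[0.4765 0.065  0.0021]
foot [[ 0.54298774 -0.00729143  0.01      ]] heel [[0.48761456 0.19887804 0.012     ]]
pot [0.68090785 0.0381713  0.05404791] tube [0.37608537 0.11977407 0.00891138] [0.39921387 0.0291118  0.00812305]
overlay check
```

```bash
python3 -m inch '[32,-29,0,0,0,0,25, 32,-29,0,0,0,0,25, 32,-29,0,0,0,0,25, 32,-29,0,0,0,0,25, 32,-29,0,0,0,0,25, 32,-29,0,0,0,0,25, 32,-29,0,0,0,0,25, 32,-29,0,0,0,0,25]' 30
python3 -m inch '[32,-29,0,0,0,0,25, 32,-29,0,0,0,0,25, 32,-29,0,0,0,0,25, 32,-29,0,0,0,0,25, 32,-30,0,0,0,0,25, 15,-40,0,0,0,0,25, 15,-40,0,0,0,0,25, 15,-40,0,0,0,0,25]'
python3 -m inch '[15,-40,0,0,0,0,25, 15,-41,0,0,0,0,25, 15,-41,0,0,0,0,25, 15,-41,0,0,0,0,25, 15,-41,0,0,0,0,25, 0,0,0,0,0,-7.3,25, 0,0,0,0,0,-7.3,25, 0,0,0,0,0,-7.3,25]'
python3 -m inch '[0,0,20,0,0,-7.3,25, 0,0,20,0,0,-7.3,25, 0,0,20,0,0,-7.3,25, 0,0,20,0,0,-7.3,25, 0,0,10,0,0,-7.3,25, 0,0,10,0,0,-7.3,25, 0,0,10,0,0,-7.3,25, 0,0,0,0,0,0,25]'
python3 - <<'E'
from workcell import sensors,viewer
from scipy.spatial.transform import Rotation as R
import cv2
s=sensors.read_state();print(s["tool_pos"],R.from_rotvec(s["tcp_rot"]).as_matrix().round(3),s["wrist_force"],s["width"])
E
```

```text
time: 0.9
tool_pos: [0.4141, -0.2987, 0.2309]
tcp_rot: [-3.073, -0.652, 0.0]
wrist_force: [1.4, -0.3, 0.9]
width: 0.292
grip_force: 0.0
time: 1.7
tool_pos: [0.4926, 0.0275, 0.2308]
tcp_rot: [-3.073, -0.653, 0.001]
wrist_force: [1.1, 0.1, -0.5]
width: 0.296
grip_force: 0.0
time: 2.5
tool_pos: [0.478, 0.2432, 0.2306]
tcp_rot: [2.889, 1.235, -0.002]
wrist_force: [-0.4, -0.3, -0.8]
width: 0.292
grip_force: 0.0
time: 3.3
tool_pos: [0.477, 0.2419, 0.1192]
tcp_rot: [-2.08, -2.352, 0.006]
wrist_force: [-0.1, 0.1, -0.3]
width: 0.291
grip_force: 0.0
[0.47703388 0.24190503 0.11918841] [[-0.122  0.993 -0.004]
 [ 0.993  0.122 -0.002]
 [-0.001 -0.004 -1.   ]] [-0.09506539  0.06102481 -0.34320635] 0.29059914224007705
```

```bash
python3 -m inch '[0,5,20,0,0,0,25, 0,0,20,0,0,0,25, 0,0,20,0,0,0,25, 0,0,20,0,0,0,25, 0,0,15,0,0,0,25, 0,0,8,0,0,0,25, 0,0,6,0,0,0,25, 0,0,0,0,0,0,25]'
python3 - <<'E'
from workcell import viewer
import cv2,numpy as np
t=viewer.read_camera("top")[:,:,::-1];s=viewer.read_camera("side")[:,:,::-1]
cv2.imwrite("pics/a.png",np.hstack([cv2.resize(t[170:300,220:350],(400,400)),cv2.resize(s[220:350,240:370],(400,400))]))
E
```

```text
time: 4.1
tool_pos: [0.4835, 0.2432, 0.0119]
tcp_rot: [-2.082, -2.352, 0.001]
wrist_force: [-0.0, -0.6, 0.1]
width: 0.296
grip_force: 0.0
```

View pics/a.png

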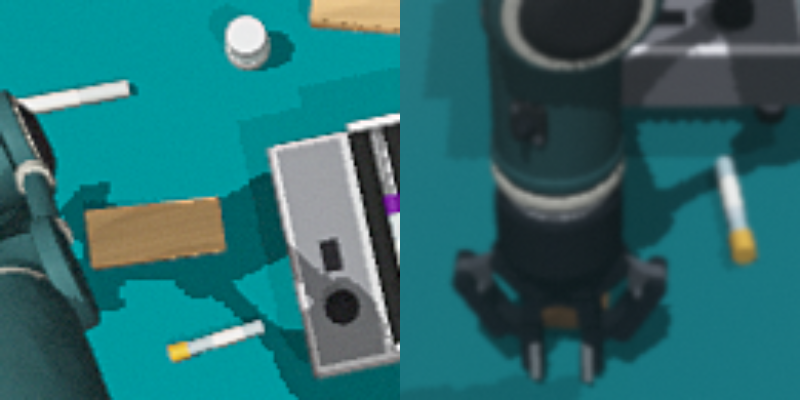

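The fingers stand behind the heel (left panel about (85,240)), centred on it with the path clear. Next I approach, then push in an arc.

```bash
python3 -m inch '[-6,0,2,0,0,0,25, -6,0,0,0,0,0,25, -6,0,0,0,0,0,25, -5,0,0,0,0,0,25, -4,0,0,0,0,0,25, -3,0,0,0,0,0,25, -3,0,0,0,0,0,25, -2,0,0,0,0,0,25]'
python3 -m inch '[-5,0,0,0,0,-1.1,25, -5,0,0,0,0,-1.1,25, -5,0,0,0,0,-1.1,25, -5,0,0,0,0,-1.1,25, -5,0,0,0,0,-1.1,25, -5,0,0,0,0,-1.1,25, -5,0,0,0,0,-1.1,25, -5,0,0,0,0,-1.1,25]'
python3 - <<'E'
from workcell import viewer,sensors
import cv2,numpy as np
t=viewer.read_camera("top")[:,:,::-1]
cv2.imwrite("pics/b.png",cv2.resize(t[190:290,240:350],None,fx=6,fy=6,interpolation=cv2.INTER_CUBIC))
cv2.imwrite("pics/b_full.png",t)
E
```

```text
time: 5.0
tool_pos: [0.488, 0.2085, 0.0103]
tcp_rot: [-2.082, -2.352, -0.0]
wrist_force: [0.7, 1.4, 0.4]
width: 0.296
grip_force: 0.6
time: 5.8
tool_pos: [0.4955, 0.1688, 0.0103]
tcp_rot: [-1.893, -2.507, 0.0]
wrist_force: [-1.1, 1.8, 1.6]
width: 0.291
grip_force: 0.8
```

View pics/b.png

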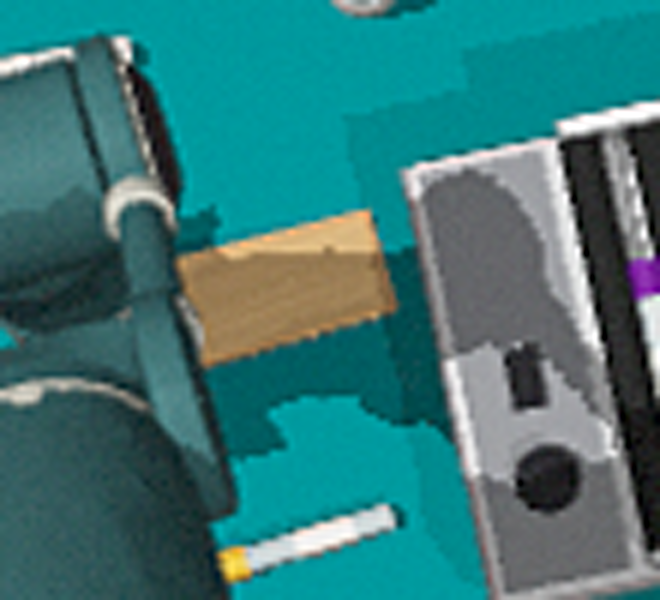

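The wedge has turned with the tool. Its nose corners are at crop (370,210) and (396,308), and the lower heel corner is at (207,365). I'll fit its pose from these.

```bash
cat > m.py <<'E'
from h import *
from workcell import sensors
from scipy.spatial.transform import Rotation as R
M=[0.46928252,-0.09891861,0.16814622]
def rep(L,px):
    v,r=fit([("top",np.array(L),np.array(px))],[.5,.1,-1.4]);print("wedge",v.round(4),r)
    F=tf(M,[[.088,.078,.01]])[0]
    c,s=np.cos(v[2]),np.sin(v[2]);d=F[:2]-v[:2];print("foot in wedge mm",1e3*(c*d[0]+s*d[1]),1e3*(-s*d[0]+c*d[1]))
    S_=sensors.read_state();A=R.from_rotvec(S_["tcp_rot"]).as_matrix()
    print("tool x ang-pi",np.arctan2(A[1,0],A[0,0])-np.pi,"foot in tool",1e3*A.T@(F-S_["tool_pos"]),"heel in tool",1e3*A.T@(tf(v,[[-.065,0,.012]])[0]-S_["tool_pos"]))
E
python3 - <<'E'
from m import *
rep([[.065,.0275,.002],[.065,-.0275,.002],[-.065,-.0275,.024],[.0,-.0275,.013]],np.array([[370,210],[396,308],[207,365],[301,336]])/6+[240,190])
E
```

```text
wedge [ 0.5155  0.0867 -1.3057] [ 2.5 -1.   3.2 -0.4 -7.1  1.  -1.7  0.3]
foot in wedge mm 97.90023136337331 1.9078012106254796
tool x ang-pi -1.2929153772754725 foot in tool [-181.75982835   -2.66400895    0.37088661] heel in tool [-18.84959177  -2.48521634  -1.71428383]
```

```bash
python3 -m inch '[-8,0,0,0,0,0,25, -8,0,0,0,0,0,25, -8,0,0,0,0,0,25, -8,0,0,0,0,0,25, -8,0,0,0,0,0,25, -8,0,0,0,0,0,25, -8,0,0,0,0,0,25, -8,0,0,0,0,0,25]'
python3 -m inch '[-2,0,0,0,0,0,25, -2,0,0,0,0,0,25, -2,0,0,0,0,0,25, -2,0,0,0,0,0,25, -1,0,0,0,0,0,25, 0,0,0,0,0,0,25, 0,0,0,0,0,0,25, 0,0,0,0,0,0,25]'
python3 - <<'E'
from workcell import viewer,sensors
import cv2,numpy as np
t=viewer.read_camera("top")[:,:,::-1];s=viewer.read_camera("side")[:,:,::-1]
cv2.imwrite("pics/c.png",np.hstack([cv2.resize(t[190:290,250:350],(400,400),interpolation=2),cv2.resize(s[180:310,250:380],(400,400),interpolation=2)]))
from m import *
S_=sensors.read_state();A=R.from_rotvec(S_["tcp_rot"]).as_matrix()
print(1e3*A.T@(tf(M,[[.088,.078,.01]])[0]-S_["tool_pos"]))
E
```

```text
time: 6.65
tool_pos: [0.513, 0.107, 0.0103]
tcp_rot: [-1.895, -2.505, 0.0]
wrist_force: [1.3, 0.5, -0.0]
width: 0.289
grip_force: 0.6
time: 7.45
tool_pos: [0.5153, 0.0989, 0.0103]
tcp_rot: [1.895, 2.506, -0.0]
wrist_force: [0.3, 0.3, -0.3]
width: 0.293
grip_force: 0.0
[-109.78020243   -2.3483014     0.31482738]
```

View pics/c.png

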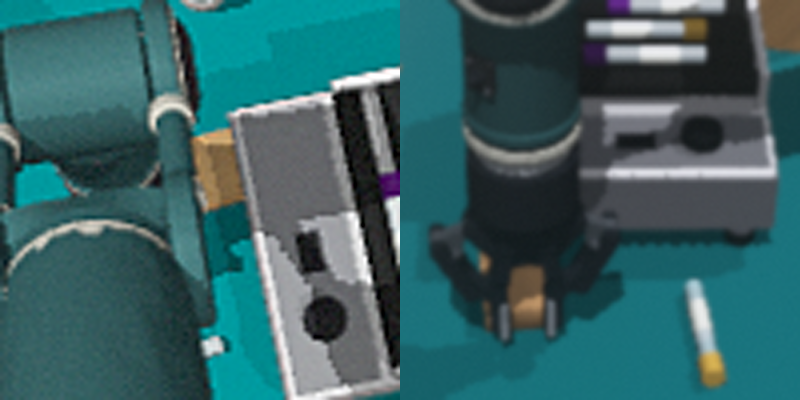

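The wedge is entering under the corner, with its edges visible at top crop (195–235,~135) and (205–240,~204). I'll check the lateral offset from those edges.

```bash
python3 - <<'E'
from m import *
F=tf(M,[[.088,.078,0]])[0]
def ray(u,z):
    X=least_squares(lambda p:proj("top",[p[0],p[1],z])[0]-u,[.5,.05]).x; return X
for u in [(197,139),(230,129),(207,208),(242,200)]:
    X=ray(np.array(u)/4+[250,190],.018)
    for th in(-1.293,):
        c,s=np.cos(th),np.sin(th);d=X-F[:2];print(u,X.round(4),"along",1e3*(c*d[0]+s*d[1]).round(4),"lat",1e3*(-s*d[0]+c*d[1]))
E
```

```text
(197, 139) [0.5537 0.0456] along -47.9 lat 24.811338826204075
(230, 129) [0.5608 0.0204] along -21.7 lat 24.730484470403923
(207, 208) [0.5003 0.039 ] along -56.2 lat -28.354346842275994
(242, 200) [0.5057 0.0125] along -29.3 lat -30.40335096764209
```

```bash
python3 -m inch '[-1,0,0,0,0,0,25, -1,0,0,0,0,0,25, -1,0,0,0,0,0,25, -1,0,0,0,0,0,25, -0.5,0,0,0,0,0,25, -0.5,0,0,0,0,0,25, -0.5,0,0,0,0,0,25, -0.5,0,0,0,0,0,25]'
python3 -m inch '[-0.5,0,0,0,0,0,25, -0.5,0,0,0,0,0,25, -0.5,0,0,0,0,0,25, -0.5,0,0,0,0,0,25, 0,0,0,0,0,0,25, 0,0,0,0,0,0,25, 0,0,0,0,0,0,25, 0,0,0,0,0,0,25]'
```

```text
time: 8.35
tool_pos: [0.5169, 0.0932, 0.0103]
tcp_rot: [-1.895, -2.505, -0.0]
wrist_force: [-0.8, 1.1, 1.3]
width: 0.293
grip_force: 0.9
time: 9.15
tool_pos: [0.5173, 0.0919, 0.0103]
tcp_rot: [-1.895, -2.505, -0.001]
wrist_force: [-1.9, 5.0, 0.6]
width: 0.292
grip_force: 2.7
```

The push has stiffened to about 5 N, so the foot now bears on the slope. I'll nudge it slightly further to make it snug.

```bash
python3 -m inch '[-0.5,0,0,0,0,0,25, -0.5,0,0,0,0,0,25, -0.5,0,0,0,0,0,25, -0.5,0,0,0,0,0,25, -0.5,0,0,0,0,0,25, -0.5,0,0,0,0,0,25, 0,0,0,0,0,0,25, 0,0,0,0,0,0,25]'
python3 -m inch '[5,0,0,0,0,0,25, 15,0,0,0,0,0,25, 25,0,-10,0,0,0,25, 10,0,-40,0,0,0,25, 0,0,-40,0,0,0,0, 0,0,-40,0,0,0,0, 0,0,-20,0,0,0,0, 0,0,0,0,0,0,0]'
python3 - <<'E'
from m import *
S_=sensors.read_state();A=R.from_rotvec(S_["tcp_rot"]).as_matrix()
print(1e3*A.T@(tf(M,[[.088,.078,.086]])[0]-S_["tool_pos"]))
s=viewer.read_camera("side")[:,:,::-1];t=viewer.read_camera("top")[:,:,::-1]
cv2.imwrite("pics/d.png",np.hstack([cv2.resize(t[190:290,250:350],(400,400),interpolation=2),cv2.resize(s[180:310,250:380],(400,400),interpolation=2)]))
E
```

```text
time: 9.95
tool_pos: [0.5179, 0.09, 0.0103]
tcp_rot: [-1.895, -2.504, -0.002]
wrist_force: [-1.3, 8.3, 1.6]
width: 0.297
grip_force: 4.7
time: 10.75
tool_pos: [0.5062, 0.1424, 0.1647]
tcp_rot: [1.891, 2.501, 0.01]
wrist_force: [0.2, 1.1, -0.1]
width: -0.003
grip_force: 0.0
[-153.99419253   -6.09999351   78.7942055 ]
```

View pics/d.png

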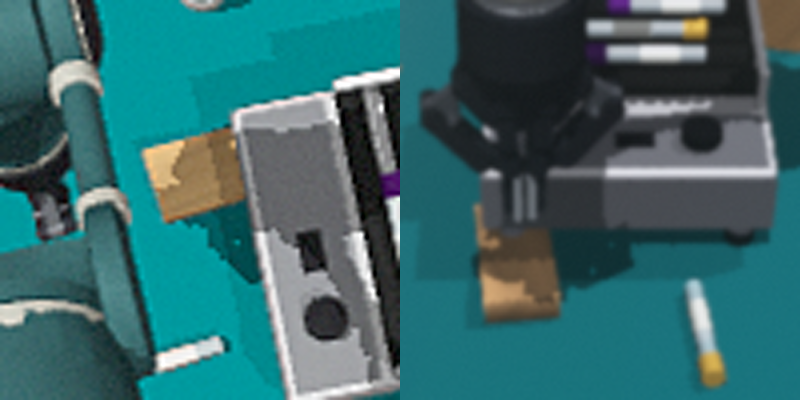

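The wedge sits under the corner, with its heel at top crop (153,185). The mixer looks level, with the front deck edge flat at row 172 in the side crop. Next I go over the corner and press.

```bash
python3 -m inch '[-40,-2,0,0,0,0,0, -40,-2,0,0,0,0,0, -40,-2,0,0,0,0,0, -34,0,0,0,0,0,0, 0,0,25,0,0,0,0, 0,0,25,0,0,0,0, 0,0,14,0,0,0,0, 0,0,6,0,0,0,0]'
python3 -m inch '[0,0,1,0,0,0,0, 0,0,1,0,0,0,0, 0,0,1,0,0,0,0, 0,0,1,0,0,0,0, 0,0,1,0,0,0,0, 0,0,1,0,0,0,0, 0,0,1,0,0,0,0, 0,0,1,0,0,0,0]'
```

```text
time: 11.65
tool_pos: [0.5365, -0.0082, 0.0865]
tcp_rot: [-1.892, -2.501, 0.006]
wrist_force: [-0.6, -0.7, -0.3]
width: 0.004
grip_force: 0.0
time: 12.45
tool_pos: [0.5404, -0.0082, 0.0857]
tcp_rot: [1.895, 2.505, 0.002]
wrist_force: [-8.9, 0.7, 23.4]
width: -0.001
grip_force: 11.7
```

```bash
python3 -m inch '[0,0,-2,0,0,0,0, 0,0,-1.5,0,0,0,0, 0,0,0,0,0,0,0, 0,0,0,0,0,0,0, 0,0,0,0,0,0,0, 0,0,0,0,0,0,0, 0,0,0,0,0,0,0, 0,0,0,0,0,0,0]'
python3 - <<'E'
from m import *
s=viewer.read_camera("side")[:,:,::-1];t=viewer.read_camera("top")[:,:,::-1]
cv2.imwrite("pics/e.png",np.hstack([cv2.resize(t[190:290,250:350],(400,400),interpolation=2),cv2.resize(s[180:310,250:380],(400,400),interpolation=2)]))
E
```

```text
time: 13.25
tool_pos: [0.5398, -0.0085, 0.086]
tcp_rot: [1.895, 2.505, 0.0]
wrist_force: [-0.8, -0.3, 4.5]
width: -0.001
grip_force: 2.6
```

View pics/e.png

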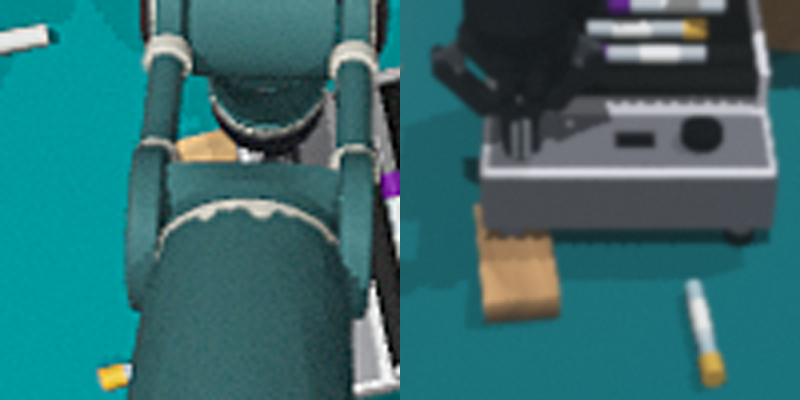

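Under the press, the wedge heel (side crop (520,300)) and the deck edge (row 172) have not moved. I'll hold about 10 N briefly, then retreat straight up and away.

```bash
python3 -m inch '[0,0,0.7,0,0,0,0, 0,0,0.5,0,0,0,0, 0,0,0,0,0,0,0, 0,0,0,0,0,0,0, 0,0,0,0,0,0,0, 0,0,0,0,0,0,0, 0,0,0,0,0,0,0, 0,0,0,0,0,0,0]'
python3 -m inch '[0,0,-2,0,0,0,0, 0,0,-5,0,0,0,0, 0,0,-20,0,0,0,0, 0,0,-40,0,0,0,0, 0,0,-40,0,0,0,0, 40,0,-10,0,0,0,0, 40,0,0,0,0,0,0, 40,0,0,0,0,0,0]'
python3 -m inch '[40,0,0,0,0,0,0, 40,0,0,0,0,0,0, 0,0,0,0,0,0,0, 0,0,0,0,0,0,0, 0,0,0,0,0,0,0, 0,0,0,0,0,0,0, 0,0,0,0,0,0,0, 0,0,0,0,0,0,0]'
python3 - <<'E'
from m import *
s=viewer.read_camera("side")[:,:,::-1];t=viewer.read_camera("top")[:,:,::-1]
cv2.imwrite("pics/f.png",np.hstack([cv2.resize(t[190:290,250:350],(400,400),interpolation=2),cv2.resize(s[180:310,250:380],(400,400),interpolation=2)]))
E
```

```text
time: 14.15
tool_pos: [0.5398, -0.0084, 0.0859]
tcp_rot: [1.895, 2.505, 0.001]
wrist_force: [-3.2, 0.2, 11.7]
width: 0.001
grip_force: 5.8
time: 14.95
tool_pos: [0.5067, 0.1079, 0.2022]
tcp_rot: [1.897, 2.504, 0.001]
wrist_force: [0.0, 0.7, -0.5]
width: -0.003
grip_force: 0.0
time: 15.75
tool_pos: [0.4854, 0.1831, 0.2016]
tcp_rot: [1.897, 2.504, -0.0]
wrist_force: [-0.1, 0.3, 0.3]
width: 0.002
grip_force: 0.0
```

View pics/f.png

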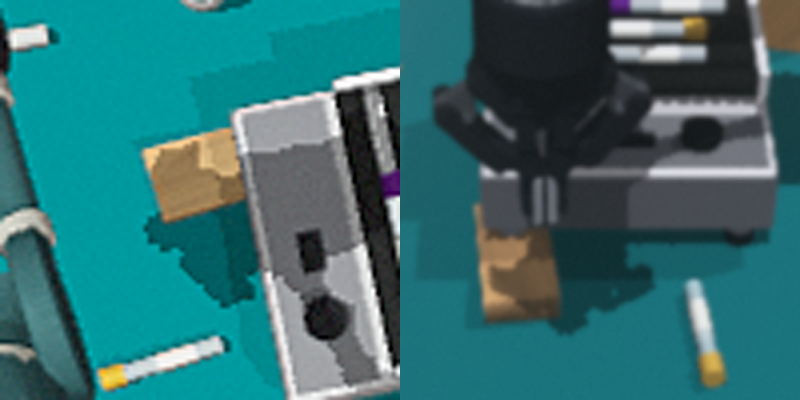

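The wedge heel (top crop (153,185)) and the mixer corner (235,112) are where they were before the press. The robot is clear, so I'm handing in.

```bash
python3 -c "
from workcell import job
print(job.finish_job())"
```

```text
the job is handed in; nothing more can be done
None
```

I pushed the wedge snug under the short foot; the mixer looked level and unmoved in the camera views through a corner press held at about 12 N (it touched 23 N at first), and I handed the job in with the arm clear, though it returned no verdict.

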